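Edge a unit tile off the terrain board and pack it

ROBOT

A 6-joint arm with a two-finger parallel gripper is mounted at the origin on the work surface. World frame = base frame: x ahead of the robot, y to its left, z up, the work surface at z = 0. Lengths are in m, angles in degrees, forces in N, time in s.
With the tool pointing down it reaches from about 0.4 to 0.825 m from the base axis. Payload 7 kg.
Tool frame: the origin (TCP) lies on the centre line of the jaws, within the pads' length; the fingertips stand 22 mm ahead of it and the grasp point (between the pads) lies 3 mm ahead of it; z points along the fingers, y is the line along which they close (so a half turn about z gives the same grasp; the last joint's range is limited). The gripper opens to 88 mm and grips with 3 to 60 N. Pads are 19 mm wide; open, the fingers measure 130 mm over their backs; the gripper's body (78 mm by 193 mm) begins 47 mm behind the grasp point.
Start: joints at [-55.972, 20.546, 0.682, 0, -70.136, -16.507], TCP at [0.203, -0.644, 0.249] pointing down, gripper open.
Joint ranges: [-176.03, 176.03], [-82.01, 121.73], [-58.28, 71.71], [-173.87, 95.51], [-174.79, -0.11], [-173.66, 173.66]. Speed limits (degrees/s): [136.94, 136.94, 172.46, 180, 180, 180].

INTERFACE

Orientations are given as [roll, pitch, yaw] about the fixed x, y, z axes, in that order (R = Rz(yaw) Ry(pitch) Rx(roll)).
In Python, from plant import get_state, cams, r gives the robot as it stands.
- The arm moves only by the tool apply_moves, never from a script. Its argument "targets" is a list of rows, each an object with "dp": the shift along the world's x, y, z in m, a list of three; "yaw": the turn about the world's z in degrees. In form: [{"dp": [x, y, z], "yaw": yaw}, ...]. A call has 1 to 20 rows; each row is the pose to reach, as a shift and turn from the pose commanded when the call began; what a row does not reach only later rows make up. A row lasts 1/12 s, in which the tool goes at most 41.7 mm and 7.16 degrees, less where a joint would pass 70% of its speed; a pose out of reach is approached as far as the arm can. A call with a gripper value outside its range is refused whole. "grip" is the gripper command: -1 is fully open, 1 is shut, values between are in proportion, set as the call begins (left out, the last holds). The fingers move at their own pace and stop on an object; "squeeze" is the grip in N (left out, the last holds). Time passes only in rows, so rows that repeat a pose let the fingers close. It gives the time, the measured TCP pose, the force, the opening and the grip force at its end, in the units of the state.
- get_state(): the state, without advancing time (a new reading comes with each control period).
- cams.capture(name): name is "scene" or "top" or "wrist"; returns a dict with "image" (420x560x3 uint8, red, green, blue), "range_z" (420x560 float32, m along the optical axis (not along the pixel's ray), 0 where there is no reading), "fx", "fy", "cx", "cy" (pixels), "R" (3x3) and "t" (3): a world point X has camera coordinates R X + t; the wrist camera has in their place "T_tool_cam" (4x4, takes a point from camera to tool coordinates, whose origin is the TCP and whose axes are the flange's). Camera axes: x right, y down, z forward; pixel columns grow to the right and rows downward; lengths in m; the calibration is good to about 2 mm. A picture is of the moment at which its call begins: read the wrist's pose just before it.
- r.close_job(): hands the job in; it is judged then, once.
The state is a dict: "time_s": time; "joints": joint angles; "qd": joint speeds; "joint_torque": joint torques, N m; "tcp_pos": TCP position; "eef_rot": TCP orientation; "contact_force": force on the tool from outside, world axes, zero at the start; "moment": the same for the moment, N m; "gripper_width": finger opening in m; "gripper_force": force on a finger pad.
Only numpy, scipy, OpenCV 4.12 (cv2) and the standard library are available. Lean on these libraries where they do the work, as an engineer would, in place of code of your own. Each camera call takes 0.05 s, during which the arm holds its last target. There are 200 camera calls.

TASK

The long flat unit tile lies in the lane between the two stone walls on the raised game board, too hemmed in to pick up there: slide it along the lane, away from the model house, until about 40 mm of it sticks out over the end of the board, and let go of it. Then pinch that overhanging end by its two long sides, lift the tile off and lay it gently, flat on the floor of the empty case tray (the other tray is full of dice). Leave the house and the two figures standing where they are.

Things in the scene. Friction and masses are not known exactly. Their poses are not given: they have to be found in the camera images.
- tile_center (a point): Centre (half-way up) of the unit tile: a loose rigid wooden plate with a paper face, 66 mm wide (its x) x 130 mm long (its y) x 5 mm thick (z up), 50 to 100 g. It lies flat on the board in the lane, long side roughly along the lane, in one half of the lane (either one), wholly on the board, with only about 10 mm free on each long side. Slides on the board with ordinary friction; it would tip off if more than 60 mm overhung.
- tile: The same unit tile; this origin is the centre of its underside, axes as above.
- board: Fixed raised terrain board covered in green hexagons: 180 mm (its x) x 320 mm (its y) x 50 mm high, straight upright sides; origin at the centre of its underside, on the table, so its top is at 50 mm. The lane runs along its y through its middle, 86 mm wide (x from -43 to +43 mm), flat, open at both ends (the board's ends at y = -160 and +160 mm). On each side of the lane a fixed stone wall 12 mm thick and up to 22 mm high, from y = -139 to +139 mm.
- house_center (a point): Centre (26 mm above its foot) of a loose model house with a pyramid roof, 38 x 38 mm at the eaves, 52 mm high, standing in the other half of the lane behind the tile, with at least 45 mm between the two. Bystander.
- fig_near_center (a point): Centre (22 mm above its foot) of a loose miniature figure, 25 mm base, 48 mm high, standing on the board outside the wall on the board's -x side. Bystander.
- fig_far_center (a point): The same kind of figure outside the wall on the board's +x side. Bystander.
- tray: The empty case tray, fixed on the table to the left or right of the board: open grey box 150 mm (its x) x 170 mm (its y) x 35 mm high, walls and floor 5 mm thick, so the inside is 140 x 160 mm; origin at the centre of its underside. The tile is meant to lie with its length roughly along the tray's y (it does not fit flat diagonally far off that).
- dice_tray: Tray of the same size, fixed, on the other side of the board, full of dice to 21 mm high; not to be used. Origin at the centre of its underside.
Mind the look-alikes: they are no part of the job. What is meant by the tile is not green, and is the larger of those in its own colour.

How it is judged (in metres and radians):
On the way, in this order (a step that is already met when the one before it is completed fails the run):
1. the tile, flat on the board, is slid out past the board's end by 10 to 28 mm ((y of tile_center in the frame of board between 0.105 and 0.123 m or y of tile_center in the frame of board between -0.123 and -0.105 m) and z of tile_center in the frame of board between 0.0495 and 0.0555 m and angle between tile_center's own z axis and vertical below 0.06 rad), for 0.02 s.
2. the tile lies flat on the board, overhanging its end by 30 to 60 mm, untouched by the fingers ((y of tile_center in the frame of board between 0.125 and 0.155 m or y of tile_center in the frame of board between -0.155 and -0.125 m) and z of tile_center in the frame of board between 0.0495 and 0.0555 m and angle between tile_center's own z axis and vertical below 0.06 rad and contact force between the fingers and tile below 0.2 N), for 0.2 s.
3. the tile is held by its overhanging end (fingers at least 20 mm from its centre) and lifted 30 mm clear of the board (height (world z) of tile_center above 0.082 m and contact force between the fingers and tile above 0.5 N and (y of the grasp point in the frame of tile_center above 0.02 m or y of the grasp point in the frame of tile_center below -0.02 m)), for 0.1 s.
At the end, for the whole second after the job is handed in: the tile lies at rest, flat (within 0.06 rad) on the floor of the empty tray (centre within 45 mm of the tray's centre across and 30 mm along, height within 3 mm), released; the house and both figures are within 12 mm of where they stood (x of tile_center in the frame of tray between -0.045 and 0.045 m and y of tile_center in the frame of tray between -0.03 and 0.03 m and z of tile_center in the frame of tray between 0.0045 and 0.0105 m and angle between tile_center's own z axis and vertical below 0.06 rad and linear speed of tile below 0.02 m/s and contact force between the fingers and tile below 0.2 N and distance of each of house_center, fig_near_center, fig_far_center from where it was at the start of the episode below 0.012 m); the robot touches nothing.
It fails at once if the house is pushed more than 12 mm or tipped (distance of house_center from where it was at the start of the episode above 0.012 m or angle between house_center's own z axis and vertical above 0.35 rad).
It fails at once if the near figure is pushed more than 12 mm or tipped (distance of fig_near_center from where it was at the start of the episode above 0.012 m or angle between fig_near_center's own z axis and vertical above 0.35 rad).
It fails at once if the far figure is pushed more than 12 mm or tipped (distance of fig_far_center from where it was at the start of the episode above 0.012 m or angle between fig_far_center's own z axis and vertical above 0.35 rad).
It fails at once if the tile is dropped (falling faster than 0.6 m/s with no finger on it) (contact force between the fingers and tile below 0.2 N and linear speed of tile above 0.6 m/s).
It also fails if it takes over 54 s, if anything falls off the work surface, if the arm or the gripper's body presses on something with over 40 N, if the wrist force passes 120 N, or if a joint passes its speed limit or range.

## Working session

There is one attempt and no reset: what is moved stays moved. The work goes in short steps, Python scripts to look and compute and a tool call to move; the robot and the scene stay as the last step left them, time stands still between calls to the robot, and variables do not carry over. Pictures are saved under pics/ and viewed, at most 10 in all, crops included, and the job is handed in when it is done.

Besides the shell and the picture viewer there is one more tool, called after "Call:" as name([rows], argument=value, ...), one row to a line, values as JSON. apply_moves: Moves the arm, as the interface text tells. Its arguments: {"type":"object","properties":{"targets":{"type":"array","items":{"type":"object","properties":{"dp":{"type":"array","items":{"type":"number"}},"yaw":{"type":"number"}}}},"grip":{"type":"number"},"squeeze":{"type":"number"}},"required":["targets"]}

```bash
mkdir -p pics; ls; cat > h.py <<'E'
import numpy as np, cv2
from plant import get_state, cams, r
def cap(n,fn=None):
    c=cams.capture(n)
    if fn: cv2.imwrite('pics/'+fn,c['image'][:,:,::-1])
    return c
def pts(c):
    z=c['range_z'];v,u=np.mgrid[:z.shape[0],:z.shape[1]]
    P=np.stack([(u-c['cx'])/c['fx']*z,(v-c['cy'])/c['fy']*z,z],-1)
    return (P-c['t'])@c['R']   # world
E
python3 - <<'E'
from h import *
import pickle
s=get_state();print(s['time_s'],s['tcp_pos'],s['eef_rot'],s['gripper_width'])
c=cap('top','top.png');pickle.dump(c,open('top.pkl','wb'))
d=cap('scene','scene.png')
E
```

```text
pics
0.0 [ 0.20303576 -0.64324801  0.24763065] [ 1.79903620e+02 -7.45055798e-03 -1.62487532e+02] 0.08754242674093118
```

View pics/top.png

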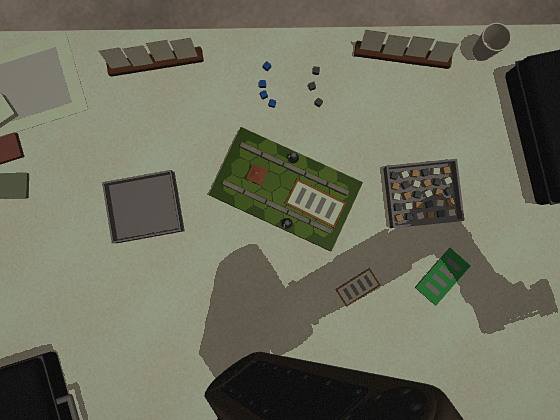

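View pics/scene.png

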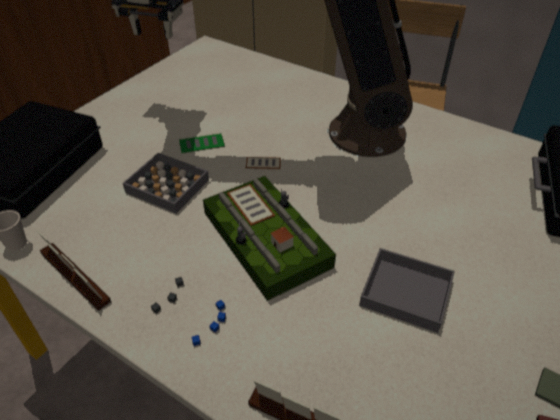

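The top view shows three candidates: the large white tile with a brown edge in the lane (315,202), a small look-alike (357,287) and a green one (442,276). I choose the one in the lane. The house is at (257,174), the figures at (292,157) and (287,223), and the empty tray at (143,207).

```bash
python3 - <<'E'
from h import *
import pickle
c=pickle.load(open('top.pkl','rb'));W=pts(c);img=c['image'].astype(int)
cv2.imwrite('pics/crop.png',cv2.resize(c['image'][115:260,200:380,::-1],None,fx=4,fy=4,interpolation=cv2.INTER_CUBIC))
def rect(m,name):
    n,l,st,_=cv2.connectedComponentsWithStats(m.astype(np.uint8))
    k=1+np.argmax(st[1:,4]);P=W[l==k]
    b=cv2.minAreaRect((P[:,:2]*1000).astype(np.float32));print(name,np.round(b[0],1),np.round(b[1],1),round(b[2],2),'z',np.round(np.median(P[:,2]),4));return l==k
v,u=np.mgrid[:420,:560]
def box(a,b,cc,d):return (u>=a)&(u<b)&(v>=cc)&(v<d)
z=W[...,2]
rect(box(200,370,115,260)&(z>.03)&(z<.12),'board')
rect(box(280,350,170,232)&(img.min(-1)>105),'tile bright')
g=img[...,1]-img[...,0]
rect(box(283,350,170,232)&(g<5)&(z<.062)&(img.max(-1)>90),'tile')
rect(box(95,190,165,250)&(z>.02)&(z<.05),'tray')
rect(box(240,275,158,190)&(z>.075),'house')
for a in [(283,302,148,165),(278,296,214,232)]:
    m=box(*a)&(z>.077);print('fig',W[m].mean(0),W[m].max(0),m.sum())
for p in [(143,207),(315,202),(225,190),(340,240)]:print(p,W[p[1],p[0]])
E
```

```text
board [533.7  -6.5] [320.6 180.8] 64.78 z 0.0508
tile bright [461.4 -58.4] [119.  136.8] 62.43 z 0.0551
tile [497.4 -77.1] [129.   65.2] 63.5 z 0.0547
tray [494.9 341.5] [150.7 172.4] 9.72 z 0.0334
house [501.9  18.1] [196.8  50.4] 34.1 z 0.0873
fig [ 0.5991126  -0.02417092  0.11712998] [ 0.61135915 -0.01373055  1.09492918] 35
fig [ 0.44817334 -0.00932358  0.12150394] [ 0.45534394 -0.00331288  1.09492918] 32
(143, 207) [0.49457005 0.34643522 0.0049739 ]
(315, 202) [ 0.49911957 -0.07643978  0.05198066]
(225, 190) [0.52931597 0.13594732 0.05330634]
(340, 240) [ 0.40936979 -0.14007959 -0.00187239]
```

View pics/crop.png

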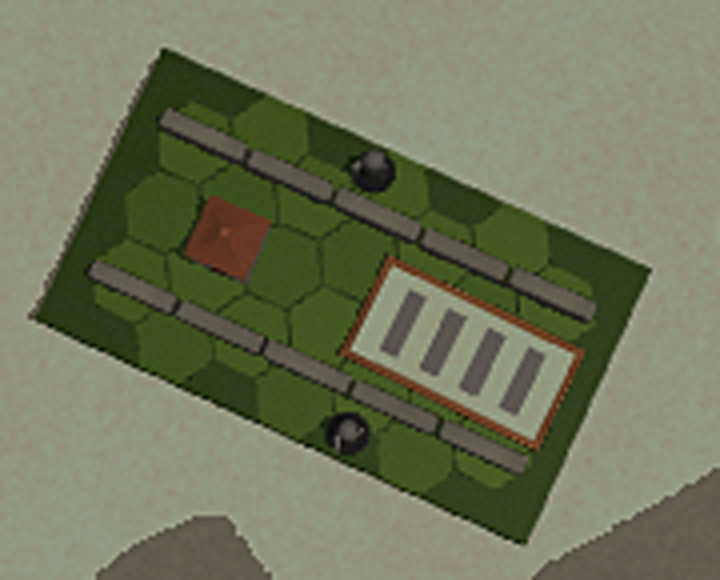

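The close crop confirms the choice: a large striped white tile with a brown rim in the lane, at the right end, with the house behind it. I'm moving above the gap behind the tile.

Call:
apply_moves([
  {"dp":[0.007,0.013,0],"yaw":1},
  {"dp":[0.017,0.032,0],"yaw":2.4},
  {"dp":[0.03,0.058,0],"yaw":4.3},
  {"dp":[0.046,0.09,0],"yaw":6.6},
  {"dp":[0.064,0.125,0],"yaw":9.2},
  {"dp":[0.083,0.16,0],"yaw":11.8},
  {"dp":[0.101,0.196,0],"yaw":14.4},
  {"dp":[0.119,0.231,0],"yaw":17},
  {"dp":[0.137,0.266,0],"yaw":19.6},
  {"dp":[0.155,0.301,0],"yaw":22.2},
  {"dp":[0.174,0.337,0],"yaw":24.8},
  {"dp":[0.192,0.372,0],"yaw":27.4},
  {"dp":[0.21,0.407,0],"yaw":30},
  {"dp":[0.228,0.442,0],"yaw":32.6},
  {"dp":[0.247,0.478,0],"yaw":35.2},
  {"dp":[0.265,0.513,0],"yaw":37.8},
  {"dp":[0.285,0.551,0],"yaw":40.6},
  {"dp":[0.305,0.59,0],"yaw":43.5},
  {"dp":[0.321,0.622,0],"yaw":46},
  {"dp":[0.331,0.641,0],"yaw":47.3},
], grip=0.66)

```text
time_s: 1.77
tcp_pos: [0.5351, 0.001, 0.2483]
eef_rot: [-180.0, 0.0, -114.9]
contact_force: [0.6, -0.9, 0.3]
gripper_width: 0.0148
gripper_force: 0.0
```

Call:
apply_moves([
  {"dp":[0,0,0],"yaw":0},
  {"dp":[0,0,0],"yaw":0},
  {"dp":[0,0,0],"yaw":0},
  {"dp":[0,0,0],"yaw":0},
])

```text
time_s: 2.1
tcp_pos: [0.5335, -0.0033, 0.2485]
eef_rot: [180.0, -0.0, -115.2]
contact_force: [0.0, -0.3, 0.4]
gripper_width: 0.015
gripper_force: 0.0
```

```bash
cat >> h.py <<'E'
from scipy.spatial.transform import Rotation as Ro
def wpts(c,s):
    z=c['range_z'];v,u=np.mgrid[:z.shape[0],:z.shape[1]]
    P=np.stack([(u-c['cx'])/c['fx']*z,(v-c['cy'])/c['fy']*z,z],-1)
    T=c['T_tool_cam'];P=P@T[:3,:3].T+T[:3,3]
    return P@Ro.from_euler('xyz',s['eef_rot'],degrees=True).as_matrix().T+s['tcp_pos']
C=np.array([533.7,-6.5]);a=np.radians(64.78);d=np.array([np.cos(a),np.sin(a)]);n=np.array([d[1],-d[0]])
def st(p): # world m -> board s (toward overhang end), t, mm
    q=np.asarray(p)[...,:2]*1000-C;return np.stack([-(q@d),q@n],-1)
E
python3 - <<'E'
from h import *
import pickle
s=get_state();print(s['time_s'],s['tcp_pos'],s['eef_rot'],s['gripper_width'],s['contact_force'],st(s['tcp_pos']))
c=cap('wrist','w1.png');pickle.dump((c,s),open('w1.pkl','wb'))
W=wpts(c,s)
for p in [(20,20),(20,400),(540,20),(540,400),(280,210)]:print(p,W[p[1],p[0]],st(W[p[1],p[0]]))
E
```

```text
2.1 [ 0.53349386 -0.00329454  0.24853615] [ 1.79984800e+02 -9.81572966e-03 -1.15220497e+02] 0.015002372769336133 [ 0.01624578 -0.3232378   0.35640021] [-2.8120776  -1.55232757]
(20, 20) [ 0.69135242 -0.24919576  0.00137192] [152.38667992 246.0362094 ]
(20, 400) [ 0.56275102 -0.04407931  0.33368402] [21.61869403 42.29418973]
(540, 20) [ 2.34837797e-01 -3.39567742e-02  1.52551083e-04] [ 152.18327307 -258.67497423]
(540, 400) [ 0.48084359 -0.0056295   0.33391306] [ 21.73433862 -48.18896629]
(280, 210) [0.53935815 0.01891589 0.05011072] [-25.40411855  -5.71077705]
```

View pics/w1.png

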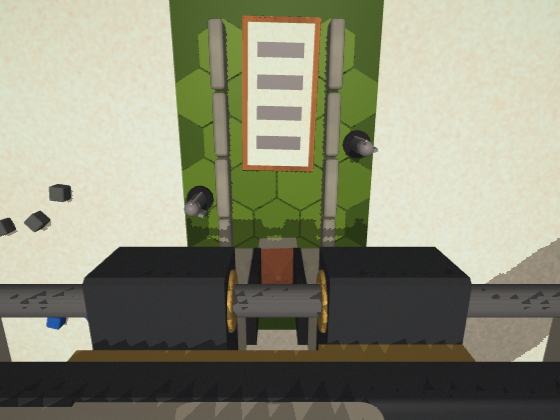

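The wrist view shows the tile from rows 18 to 170, columns 243–320. The house roof shows between the fingers at (277,265). Next I'll measure the tile's rear edge and the house.

```bash
python3 - <<'E'
from h import *
import pickle
c,s=pickle.load(open('w1.pkl','rb'));W=wpts(c,s);S=st(W);im=c['image'].astype(int)
m=np.zeros(im.shape[:2],bool);m[5:185,236:326]=True
m&=(im[...,0]-im[...,1]>-3)&(im[...,0]>80)
nn,l,stt,_=cv2.connectedComponentsWithStats(m.astype(np.uint8));m=l==1+np.argmax(stt[1:,4])
P=S[m].astype(np.float32);print('tile s,t',cv2.minAreaRect(P),P.min(0),P.max(0),np.median(W[m][:,2]))
# house from roof colour
h=(im[...,0]>im[...,1]*1.8)&(im[...,0]>60);h[:200]=False;h[:,:225]=False;h[:,330:]=False;h&=(W[...,2]>.05)&(W[...,2]<.12)
print('house',h.sum(),S[h].min(0),S[h].max(0),W[h][:,2].min(),W[h][:,2].max())
# walls
w=(W[...,2]>.066)&(W[...,2]<.076);w[180:]=False
for lo,hi in((-70,-30),(30,70)):
    k=w&(S[...,1]>lo)&(S[...,1]<hi);q=S[k];k2=(q[:,0]<135)
    print('wall',np.percentile(q[k2,1],[2,50,98]),q[:,0].max(),np.polyfit(q[k2,0],q[k2,1],1))
# board end
row=W[:20];b=(W[...,2]>.045)&(W[...,2]<.06);b[150:]=False;print('board s max',np.percentile(S[b][:,0],99.8))
# house from top img
c=pickle.load(open('top.pkl','rb'));W=pts(c);i=c['image'].astype(int)
h=(i[...,0]>i[...,1]*1.4);h[:155]=0;h[190:]=0;h[:,:240]=0;h[:,275:]=0;h&=(W[...,2]>.055)&(W[...,2]<.12)
print('house top',st(W)[h].min(0),st(W)[h].max(0),W[h][:,2].max())
E
```

```text
tile s,t ((79.53936004638672, -5.274829864501953), (66.73314666748047, 132.3078155517578), 88.43875885009766) [ 12.887739 -40.287937] [146.1739    29.702963] 0.05520171982860439
house 97 [-81.43602968 -16.36040524] [-53.04275178  10.93785689] 0.07975486143576929 0.10272635976088312
wall [-56.65243738 -50.5285533  -45.08432067] 139.3990405784049 [ 5.77584828e-03 -5.11166157e+01]
wall [41.04489384 46.41074117 52.44804421] 139.4774276178359 [-6.32734927e-04  4.65363792e+01]
board s max 157.29175566616505
house top [-91.04320851 -20.66796706] [-52.46955439  17.07341191] 0.10365758845032963
```

Call:
apply_moves([
  {"dp":[0,0,-0.008],"yaw":0},
  {"dp":[0,0,-0.022],"yaw":0},
  {"dp":[0,0,-0.042],"yaw":0},
  {"dp":[0,0,-0.062],"yaw":0},
  {"dp":[0,0,-0.082],"yaw":0},
  {"dp":[0,0,-0.102],"yaw":0},
  {"dp":[0,0,-0.122],"yaw":0},
  {"dp":[0,0,-0.14],"yaw":0},
  {"dp":[0,0,-0.154],"yaw":0},
  {"dp":[0,0,-0.163],"yaw":0},
  {"dp":[0,0,-0.169],"yaw":0},
  {"dp":[0,0,-0.172],"yaw":0},
  {"dp":[0,0,-0.174],"yaw":0},
  {"dp":[0,0,-0.175],"yaw":0},
  {"dp":[0,0,-0.175],"yaw":0},
  {"dp":[0,0,-0.175],"yaw":0},
])

```text
time_s: 3.48
tcp_pos: [0.5345, -0.0026, 0.0741]
eef_rot: [-180.0, 0.0, -115.2]
contact_force: [0.1, 0.7, -0.5]
gripper_width: 0.0149
gripper_force: 0.0
```

Call:
apply_moves([
  {"dp":[-0.0009,-0.0018,-0.0007],"yaw":0},
  {"dp":[-0.0021,-0.0045,-0.0007],"yaw":0},
  {"dp":[-0.0034,-0.0072,-0.0007],"yaw":0},
  {"dp":[-0.0047,-0.01,-0.0007],"yaw":0},
  {"dp":[-0.006,-0.0127,-0.0007],"yaw":0},
  {"dp":[-0.0072,-0.0154,-0.0007],"yaw":0},
  {"dp":[-0.0085,-0.0181,-0.0007],"yaw":0},
  {"dp":[-0.0098,-0.0208,-0.0007],"yaw":0},
  {"dp":[-0.0111,-0.0235,-0.0007],"yaw":0},
  {"dp":[-0.0124,-0.0262,-0.0007],"yaw":0},
  {"dp":[-0.0136,-0.029,-0.0007],"yaw":0},
  {"dp":[-0.0149,-0.0317,-0.0007],"yaw":0},
  {"dp":[-0.0162,-0.0344,-0.0007],"yaw":0},
  {"dp":[-0.0175,-0.0371,-0.0007],"yaw":0},
  {"dp":[-0.0185,-0.0393,-0.0007],"yaw":0},
  {"dp":[-0.0192,-0.0408,-0.0007],"yaw":0},
  {"dp":[-0.0196,-0.0416,-0.0007],"yaw":0},
  {"dp":[-0.0196,-0.0416,-0.0007],"yaw":0},
  {"dp":[-0.0196,-0.0416,-0.0007],"yaw":0},
])

```text
time_s: 5.07
tcp_pos: [0.5144, -0.0444, 0.0728]
eef_rot: [180.0, -0.0, -115.2]
contact_force: [-0.3, -0.3, -0.1]
gripper_width: 0.0144
gripper_force: 0.2
```

```bash
cat >> h.py <<'E'
def tile_top():
    c=cap('top');W=pts(c);S=st(W);im=c['image'].astype(int)
    m=(im[...,0]-im[...,1]>-4)&(im[...,0]>85)&(W[...,2]>.047)&(W[...,2]<.063)&(abs(S[...,1])<46)&(S[...,0]>0)&(S[...,0]<240)
    q=S[m];return m.sum(),cv2.minAreaRect(q.astype(np.float32)),q.min(0),q.max(0)
E
python3 - <<'E'
from h import *
s=get_state();print(s['tcp_pos'],st(s['tcp_pos']))
c=cap('wrist','w2.png')
print(tile_top())
E
```

```text
[ 0.51441492 -0.04437566  0.07276531] [42.48256797 -1.30816286]
(np.int64(557), ((133.48597717285156, -1.4098892211914062), (66.30814361572266, 99.83576202392578), 89.58563995361328), array([ 83.35763159, -34.64414818]), array([183.53018587,  31.7878695 ]))
```

View pics/w2.png

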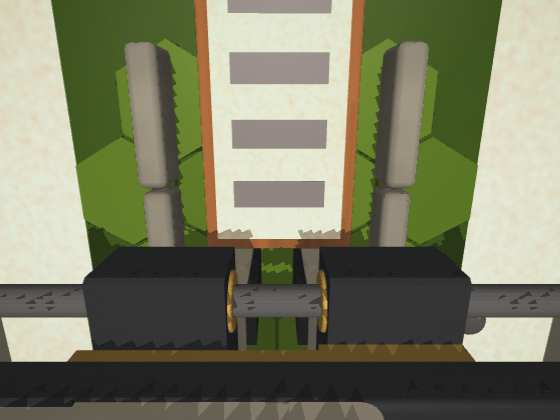

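The tile has squared up against both fingertips and its rear edge is at row ~240. Its centre is at about 117–118 mm, so the step 1 window is met. I'll push 24 mm more.

Call:
apply_moves([
  {"dp":[-0.0009,-0.0018,0],"yaw":0},
  {"dp":[-0.0021,-0.0045,0],"yaw":0},
  {"dp":[-0.0034,-0.0072,0],"yaw":0},
  {"dp":[-0.0047,-0.01,0],"yaw":0},
  {"dp":[-0.006,-0.0127,0],"yaw":0},
  {"dp":[-0.0072,-0.0154,0],"yaw":0},
  {"dp":[-0.0085,-0.0181,0],"yaw":0},
  {"dp":[-0.0095,-0.02,0],"yaw":0},
  {"dp":[-0.01,-0.0212,0],"yaw":0},
  {"dp":[-0.0102,-0.0217,0],"yaw":0},
  {"dp":[-0.0102,-0.0217,0],"yaw":0},
  {"dp":[-0.0102,-0.0217,0],"yaw":0},
  {"dp":[-0.0094,-0.02,0],"yaw":0},
  {"dp":[-0.0081,-0.0172,0],"yaw":0},
  {"dp":[-0.0064,-0.0136,0],"yaw":0},
  {"dp":[-0.0047,-0.01,0],"yaw":0},
  {"dp":[-0.0038,-0.0081,0],"yaw":0},
  {"dp":[-0.0038,-0.0081,0],"yaw":0},
  {"dp":[-0.0038,-0.0081,0],"yaw":0},
  {"dp":[-0.0038,-0.0081,0],"yaw":0},
])

```text
time_s: 6.83
tcp_pos: [0.5107, -0.0523, 0.0728]
eef_rot: [180.0, -0.0, -115.2]
contact_force: [0.3, -0.2, 0.3]
gripper_width: 0.0152
gripper_force: 0.0
```

Call:
apply_moves([
  {"dp":[0,0,0.006],"yaw":0},
  {"dp":[0,0,0.018],"yaw":0},
  {"dp":[0,0,0.034],"yaw":0},
  {"dp":[0,0,0.052],"yaw":0},
  {"dp":[0,0,0.07],"yaw":0},
  {"dp":[0,0,0.084],"yaw":0},
  {"dp":[0,0,0.092],"yaw":0},
  {"dp":[0,0,0.096],"yaw":0},
  {"dp":[0,0,0.096],"yaw":0},
  {"dp":[0,0,0.096],"yaw":0},
  {"dp":[0,0,0.096],"yaw":0},
], grip=-1)

```text
time_s: 7.75
tcp_pos: [0.5102, -0.0525, 0.1679]
eef_rot: [179.9, -0.0, -115.2]
contact_force: [0.2, 0.5, -0.3]
gripper_width: 0.0828
gripper_force: 0.0
```

```bash
python3 - <<'E'
from h import *
s=get_state();print(s['time_s'],s['tcp_pos'],st(s['tcp_pos']),s['gripper_width'])
print(tile_top())
c=cap('wrist');W=wpts(c,s);S=st(W);im=c['image'].astype(int)
m=(im[...,0]-im[...,1]>-4)&(im[...,0]>85)&(W[...,2]>.047)&(W[...,2]<.063)&(abs(S[...,1])<46)&(S[...,0]>40)&(S[...,0]<240)
q=S[m];print(m.sum(),cv2.minAreaRect(q.astype(np.float32)),q.min(0),q.max(0),W[m][:,2].mean())
E
```

```text
7.75 [ 0.51020481 -0.05246352  0.16793191] [51.59338965 -1.67075592] 0.08281928738131798
(np.int64(662), ((147.97154235839844, -1.0488662719726562), (66.24034118652344, 118.49896240234375), 89.73253631591797), array([ 88.58359551, -34.42796931]), array([207.21685006,  31.90214876]))
13084 ((133.6878662109375, -3.241718292236328), (67.78706359863281, 112.38329315185547), 89.716796875) [ 77.53260818 -37.21275983] [189.792125    30.89249193] 0.05517114540426652
```

Call:
apply_moves([
  {"dp":[-0.004,-0.008,0],"yaw":0},
  {"dp":[-0.011,-0.023,0],"yaw":0},
  {"dp":[-0.02,-0.043,0],"yaw":0},
  {"dp":[-0.03,-0.064,0],"yaw":0},
  {"dp":[-0.04,-0.085,0],"yaw":0},
  {"dp":[-0.048,-0.101,0],"yaw":0},
  {"dp":[-0.052,-0.109,0],"yaw":0},
  {"dp":[-0.053,-0.112,0],"yaw":0},
  {"dp":[-0.053,-0.112,0],"yaw":0},
  {"dp":[-0.053,-0.112,0],"yaw":0},
  {"dp":[-0.053,-0.112,-0.01],"yaw":0},
  {"dp":[-0.053,-0.112,-0.022],"yaw":0},
  {"dp":[-0.053,-0.112,-0.034],"yaw":0},
  {"dp":[-0.053,-0.112,-0.046],"yaw":0},
  {"dp":[-0.053,-0.112,-0.058],"yaw":0},
  {"dp":[-0.053,-0.112,-0.065],"yaw":0},
  {"dp":[-0.053,-0.112,-0.07],"yaw":0},
  {"dp":[-0.053,-0.112,-0.07],"yaw":0},
  {"dp":[-0.053,-0.112,-0.07],"yaw":0},
])

```text
time_s: 9.43
tcp_pos: [0.4579, -0.1642, 0.0988]
eef_rot: [180.0, -0.0, -115.1]
contact_force: [-0.2, 0.6, 0.2]
gripper_width: 0.0877
gripper_force: 0.0
```

```bash
python3 - <<'E'
from h import *
s=get_state();print(s['time_s'],s['tcp_pos'],st(s['tcp_pos']),s['gripper_width'],s['contact_force'])
c=cap('wrist','w3.png')
E
```

```text
9.4333 [ 0.45794301 -0.16418233  0.09877335] [174.9314797   -1.34804442] 0.08769232709231452 [-0.16902503  0.5639806   0.16570634]
```

View pics/w3.png

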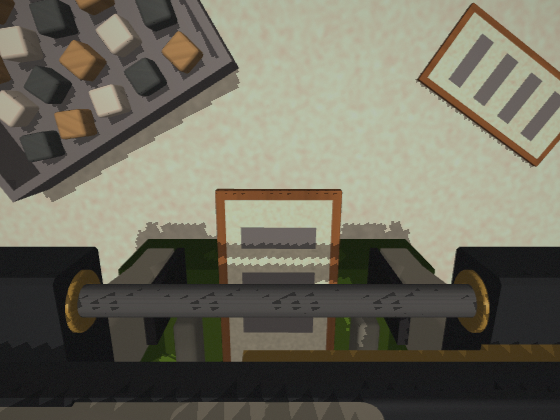

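The tile is centred between the open fingers (columns 218–340, fingers about 279), and its overhanging end is at row 190. I'll descend and pinch.

Call:
apply_moves([
  {"dp":[-0.0005,-0.0009,-0.006],"yaw":0},
  {"dp":[-0.0005,-0.0009,-0.013],"yaw":0},
  {"dp":[-0.0005,-0.0009,-0.02],"yaw":0},
  {"dp":[-0.0005,-0.0009,-0.025],"yaw":0},
  {"dp":[-0.0005,-0.0009,-0.028],"yaw":0},
  {"dp":[-0.0005,-0.0009,-0.029],"yaw":0},
  {"dp":[-0.0005,-0.0009,-0.029],"yaw":0},
  {"dp":[-0.0005,-0.0009,-0.029],"yaw":0},
])

```text
time_s: 10.15
tcp_pos: [0.4574, -0.1653, 0.0699]
eef_rot: [-180.0, -0.0, -115.2]
contact_force: [-0.1, -0.5, 0.0]
gripper_width: 0.0876
gripper_force: 0.0
```

Call:
apply_moves([
  {"dp":[0,0,0],"yaw":0},
  {"dp":[0,0,0],"yaw":0},
  {"dp":[0,0,0],"yaw":0},
  {"dp":[0,0,0],"yaw":0},
  {"dp":[0,0,0],"yaw":0},
  {"dp":[0,0,0],"yaw":0},
], grip=1, squeeze=40)

```text
time_s: 10.65
tcp_pos: [0.4574, -0.1653, 0.07]
eef_rot: [-180.0, 0.0, -115.2]
contact_force: [-1.2, 1.1, 1.3]
gripper_width: 0.0651
gripper_force: 40.0
```

Gripped at 65 mm with 40 N. I'll lift slowly, then check for droop.

Call:
apply_moves([
  {"dp":[0,0,0.001],"yaw":0},
  {"dp":[0,0,0.003],"yaw":0},
  {"dp":[0,0,0.006],"yaw":0},
  {"dp":[0,0,0.01],"yaw":0},
  {"dp":[0,0,0.015],"yaw":0},
  {"dp":[0,0,0.021],"yaw":0},
  {"dp":[0,0,0.028],"yaw":0},
  {"dp":[0,0,0.036],"yaw":0},
  {"dp":[0,0,0.046],"yaw":0},
  {"dp":[0,0,0.056],"yaw":0},
  {"dp":[0,0,0.067],"yaw":0},
  {"dp":[0,0,0.079],"yaw":0},
  {"dp":[0,0,0.091],"yaw":0},
  {"dp":[0,0,0.102],"yaw":0},
  {"dp":[0,0,0.111],"yaw":0},
  {"dp":[0,0,0.117],"yaw":0},
  {"dp":[0,0,0.12],"yaw":0},
  {"dp":[0,0,0.12],"yaw":0},
  {"dp":[0,0,0.12],"yaw":0},
])

```text
time_s: 12.23
tcp_pos: [0.4571, -0.1652, 0.1896]
eef_rot: [180.0, 0.0, -115.2]
contact_force: [0.6, 0.3, -1.4]
gripper_width: 0.0652
gripper_force: 40.0
```

```bash
python3 - <<'E'
from h import *
s=get_state();print(s['time_s'],s['tcp_pos'],st(s['tcp_pos']),s['gripper_width'],s['gripper_force'])
c=cap('scene')
cv2.imwrite('pics/s2.png',cv2.resize(c['image'][100:320,150:400,::-1],None,fx=2.6,fy=2.6,interpolation=cv2.INTER_CUBIC))
W=pts(c);S=st(W);im=c['image'].astype(int)
m=(im[...,0]-im[...,1]>-4)&(im[...,0]>85)&(W[...,2]>.12)&(W[...,2]<.2)&(abs(S[...,1])<46)&(S[...,0]>50)&(S[...,0]<240)
q=np.c_[S[m],W[m][:,2]*1000]
A=np.c_[q[:,:2],np.ones(len(q))];print(len(q),q.min(0),q.max(0));
for _ in range(4):
    k=np.linalg.lstsq(A,q[:,2],rcond=None)[0];e=abs(A@k-q[:,2])<4;A,q=A[e],q[e]
print(k,len(q),q.min(0),q.max(0))
E
```

```text
12.2333 [ 0.45707572 -0.16520121  0.18960581] [176.2227817   -1.69852228] 0.06522026509362816 39.99732792377472
437 [ 75.13919436 -45.09175981 168.26564214] [210.03736679  45.56634558 182.71148209]
[ 7.88874788e-03 -1.04567634e-02  1.74979286e+02] 426 [ 75.13919436 -45.09175981 171.64213686] [210.03736679  45.56634558 180.24766023]
```

View pics/s2.png

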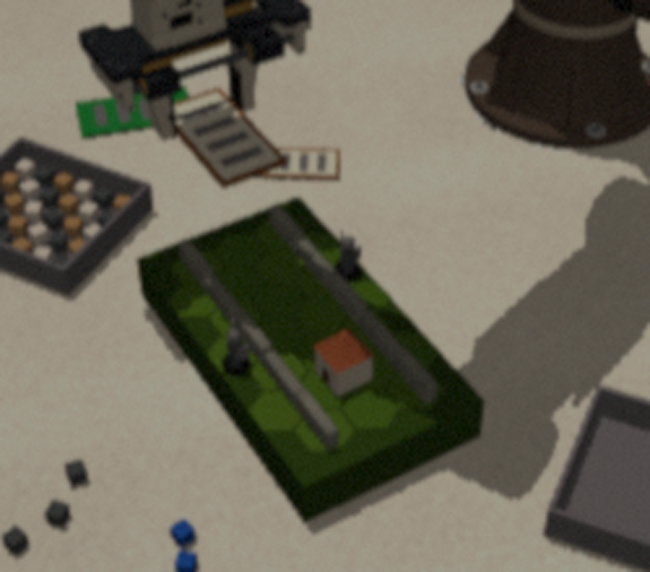

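The tile is held level and clear of everything, and the house and figures still stand. I'll carry it over the empty tray.

Call:
apply_moves([
  {"dp":[0.0004,0.0047,0],"yaw":0.3},
  {"dp":[0.0013,0.0142,0],"yaw":1},
  {"dp":[0.0028,0.0307,0],"yaw":2.3},
  {"dp":[0.0048,0.052,0],"yaw":3.8},
  {"dp":[0.0072,0.078,0],"yaw":5.8},
  {"dp":[0.0098,0.1064,0],"yaw":7.9},
  {"dp":[0.0124,0.1347,0],"yaw":9.9},
  {"dp":[0.015,0.1631,0],"yaw":12},
  {"dp":[0.0177,0.1914,0],"yaw":14.1},
  {"dp":[0.0203,0.2198,0],"yaw":16.2},
  {"dp":[0.0229,0.2482,0],"yaw":18.3},
  {"dp":[0.0255,0.2765,0],"yaw":20.4},
  {"dp":[0.0281,0.3049,0],"yaw":22.5},
  {"dp":[0.0307,0.3333,0],"yaw":24.6},
  {"dp":[0.0334,0.3616,0],"yaw":26.7},
  {"dp":[0.036,0.39,0],"yaw":28.8},
  {"dp":[0.0384,0.416,0],"yaw":30.7},
  {"dp":[0.0405,0.4396,0],"yaw":32.5},
  {"dp":[0.0423,0.4585,0],"yaw":33.9},
  {"dp":[0.0436,0.4727,0],"yaw":34.9},
])

```text
time_s: 13.95
tcp_pos: [0.5004, 0.3095, 0.1893]
eef_rot: [180.0, -0.0, -80.1]
contact_force: [1.1, -0.3, -0.4]
gripper_width: 0.0652
gripper_force: 40.0
```

Call:
apply_moves([
  {"dp":[0,0,0],"yaw":0},
  {"dp":[0,0,0],"yaw":0},
  {"dp":[0,0,-0.005],"yaw":0},
  {"dp":[0,0,-0.015],"yaw":0},
  {"dp":[0,0,-0.027],"yaw":0},
  {"dp":[0,0,-0.04],"yaw":0},
  {"dp":[0,0,-0.053],"yaw":0},
  {"dp":[0,0,-0.066],"yaw":0},
  {"dp":[0,0,-0.078],"yaw":0},
  {"dp":[0,0,-0.087],"yaw":0},
  {"dp":[0,0,-0.093],"yaw":0},
  {"dp":[0,0,-0.095],"yaw":0},
  {"dp":[0,0,-0.095],"yaw":0},
  {"dp":[0,0,-0.095],"yaw":0},
])

```text
time_s: 15.12
tcp_pos: [0.5012, 0.3075, 0.0952]
eef_rot: [-180.0, 0.0, -80.3]
contact_force: [-0.1, -0.4, -0.9]
gripper_width: 0.0653
gripper_force: 40.0
```

```bash
python3 - <<'E'
from h import *
s=get_state();print(s['time_s'],s['tcp_pos'],s['eef_rot'],s['gripper_width'],s['gripper_force'],s['contact_force'])
c=cap('top')
cv2.imwrite('pics/t3.png',cv2.resize(c['image'][140:270,80:220,::-1],None,fx=4,fy=4,interpolation=cv2.INTER_CUBIC))
W=pts(c);P=W[140:270,80:220];im=c['image'][140:270,80:220].astype(int)
m=(im[...,0]-im[...,1]>-4)&(im.max(-1)>60)&(P[...,2]>.045)&(P[...,2]<.085)
b=P[m];print(m.sum(),cv2.minAreaRect((b[:,:2]*1000).astype(np.float32)),np.median(b[:,2]))
E
```

```text
15.1167 [0.50115736 0.30748233 0.09523348] [-1.79970591e+02  1.22382372e-02 -8.02837750e+01] 0.06533217078996596 39.99731361865997 [-0.0987672  -0.38862828 -0.89746195]
284 ((506.37890625, 281.715576171875), (65.5384750366211, 249.62081909179688), 10.113479614257812) 0.08049236886140343
```

View pics/t3.png

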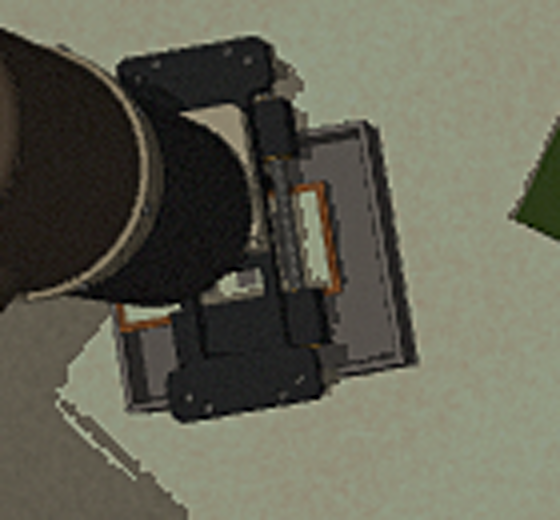

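The tile is over the tray, aligned with it, with clearance all round once parallax is allowed for. I'll lower it slowly, then open partway.

Call:
apply_moves([
  {"dp":[0,0,-0.004],"yaw":0},
  {"dp":[0,0,-0.011],"yaw":0},
  {"dp":[0,0,-0.019],"yaw":0},
  {"dp":[0,0,-0.027],"yaw":0},
  {"dp":[0,0,-0.035],"yaw":0},
  {"dp":[0,0,-0.042],"yaw":0},
  {"dp":[0,0,-0.048],"yaw":0},
  {"dp":[0,0,-0.053],"yaw":0},
  {"dp":[0,0,-0.057],"yaw":0},
  {"dp":[0,0,-0.06],"yaw":0},
  {"dp":[0,0,-0.062],"yaw":0},
  {"dp":[0,0,-0.064],"yaw":0},
  {"dp":[0,0,-0.065],"yaw":0},
  {"dp":[0,0,-0.066],"yaw":0},
  {"dp":[0,0,-0.067],"yaw":0},
  {"dp":[0,0,-0.067],"yaw":0},
  {"dp":[0,0,-0.067],"yaw":0},
])

```text
time_s: 16.58
tcp_pos: [0.5009, 0.3075, 0.028]
eef_rot: [-180.0, 0.0, -80.3]
contact_force: [0.2, -0.2, -0.3]
gripper_width: 0.065
gripper_force: 40.0
```

Call:
apply_moves([
  {"dp":[0,0,0],"yaw":0},
  {"dp":[0,0,0],"yaw":0},
  {"dp":[0,0,0],"yaw":0},
  {"dp":[0,0,0],"yaw":0},
  {"dp":[0,0,0],"yaw":0},
  {"dp":[0,0,0],"yaw":0},
], grip=-0.72)

```text
time_s: 17.08
tcp_pos: [0.5009, 0.3075, 0.0279]
eef_rot: [-180.0, 0.0, -80.3]
contact_force: [0.2, -0.6, 0.6]
gripper_width: 0.0752
gripper_force: 0.0
```

Call:
apply_moves([
  {"dp":[0,0,0.003],"yaw":0},
  {"dp":[0,0,0.01],"yaw":0},
  {"dp":[0,0,0.022],"yaw":0},
  {"dp":[0,0,0.038],"yaw":0},
  {"dp":[0,0,0.056],"yaw":0},
  {"dp":[0,0,0.076],"yaw":0},
  {"dp":[0,0,0.096],"yaw":0},
  {"dp":[0,0,0.116],"yaw":0},
  {"dp":[0,0,0.136],"yaw":0},
  {"dp":[0,-0.02,0.15],"yaw":0},
  {"dp":[0,-0.05,0.16],"yaw":0},
  {"dp":[0,-0.08,0.16],"yaw":0},
  {"dp":[0,-0.11,0.16],"yaw":0},
  {"dp":[0,-0.14,0.16],"yaw":0},
  {"dp":[0,-0.16,0.16],"yaw":0},
  {"dp":[0,-0.17,0.16],"yaw":0},
  {"dp":[0,-0.17,0.16],"yaw":0},
  {"dp":[0,-0.17,0.16],"yaw":0},
])

```text
time_s: 18.58
tcp_pos: [0.5012, 0.1374, 0.1885]
eef_rot: [-179.9, 0.0, -80.3]
contact_force: [0.2, 0.5, 1.1]
gripper_width: 0.0754
gripper_force: 0.0
```

```bash
python3 - <<'E'
from h import *
s=get_state();print(s['time_s'],s['tcp_pos'],s['gripper_width'],s['contact_force'])
c=cap('scene','s4.png');W=pts(c);im=c['image'].astype(int)
q=W[...,:2]*1000-[494.9,341.5];e=np.radians(9.72);R=np.array([[np.cos(e),-np.sin(e)],[np.sin(e),np.cos(e)]]);q=q@R
m=(abs(q[...,0])<72)&(abs(q[...,1])<82)&(W[...,2]<.02)&(im[...,0]-im[...,2]>12)
b=q[m];print(m.sum(),cv2.minAreaRect(b.astype(np.float32)))
A=np.c_[b,np.ones(len(b))];print(np.linalg.lstsq(A,W[m][:,2]*1000,rcond=None)[0])
E
```

```text
18.5833 [0.50116939 0.13739968 0.18846525] 0.07543554466633412 [0.19337711 0.46897696 1.0962514 ]
1259 ((13.56939697265625, 6.751960754394531), (153.11935424804688, 111.00274658203125), 88.40484619140625)
[1.52982808e-02 3.13778020e-03 1.09415528e+01]
```

View pics/s4.png

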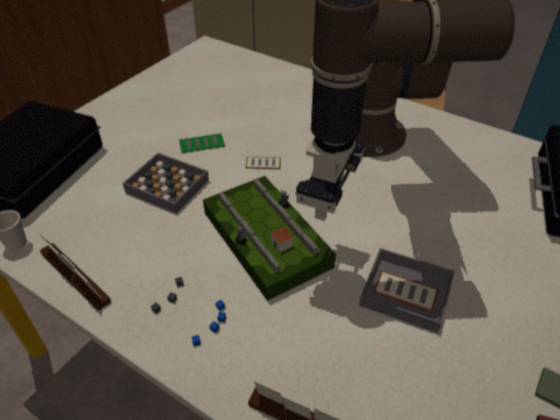

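The tile lies flat in the tray at (405,292), released. The house and both figures are still standing, and the arm is clear. I'm handing in.

```bash
python3 -c "
from h import *
print(r.close_job())"
```

```text
the job is handed in; nothing more can be done
None
```

I slid the tile out along the lane, pinched it by its overhanging end and laid it flat in the empty tray; the last picture showed the house and both figures still standing, and I handed the job in at about 19 s (the hand-in returned no verdict).

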